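Uncover the valve box and shut the red stopcock

TASK

Push the blue cover of the white valve box by its upright yellow bar, straight back over the closed rear part of the box until it stops, so that the two stopcocks lie open. Then push the red handle with the white band round a quarter turn clockwise until it is fully shut, and move the hand clear. Use only the fingertips and push gently: do not grip or squeeze the cover or the handle, do not lift the cover, and leave the grey handle, the bottle, the cassettes and the tape where they are.

Things in the scene. Friction and masses are not known exactly. Their poses are not given: they have to be found in the camera images.
- valve_box: white valve box fixed to the desk, 310 x 236 mm. Origin: centre of its underside. Its +x runs from its front (robot's side, two 21 mm brass hose nipples) to its back, +y to its left. Front half (x -155 to 0 mm): open recess under the cover; front wall outer face x = -155, 8 thick, 76 mm high; side walls 55 mm high; pipes below 40 mm. Back half: closed housing 74 mm high
- cover_slide (a joint): slide of the blue cover along the box's +x, m: 0 covers the recess, 0.150 is the stop, wholly over the rear housing. Stays where left; about 2 N of friction. The cover is a plate 154 x 228 mm, top 86 mm above the desk, with side skirts; it only lies on its runners and could be lifted, which is not allowed
- cover_bar (a point): centre of the front face of the upright yellow push bar, 101 mm above the desk. The bar is 120 mm long along the box's y, 8 mm thick and 30 mm high (86 to 116 mm above the desk), at the cover's front edge, flush with it; moves with the cover
- red_handle (a joint): turn of the red handle, rad: 0 is open (handle points to the box's front, its -x), 1.571 is the stop, fully shut (handle points to the box's left, its +y); it grows clockwise seen from above. Starts at 0 to 0.3; stays where it is left; about 0.05 N m of friction
- red_pivot (a point): on the upright turning axis of the red handle, 62 mm above the desk (mid-height of the lever). It lies 55 mm in front of the box's origin (box x = -55 mm) and 45 mm to its left or right: the red and the grey stopcock may have changed places
- red_tip (a point): outer end of the red lever, on its centre line at mid-height, 62 mm above the desk, 55 mm from the pivot. The lever is a bar 12 mm wide and 16 mm high (54 to 70 mm above the desk), red with one white band near its end, on a red hub of 22 mm diameter
- grey_handle (a joint): turn of the grey handle, same shape and meaning as the red one's; it must be left alone
- grey_pivot (a point): on the turning axis of the grey handle, 62 mm above the desk, 90 mm beside the red pivot
- grey_tip (a point): outer end of the grey lever, as for the red one
- dropper: amber dropper bottle, 33 mm diameter, 90 mm high, loose, stands to the left of the box; origin: centre of its underside
- cassettes: pink bundle of tissue cassettes, 42 x 35 x 32 mm, loose, lies to the left of the box; origin: centre of its underside
- tape: roll of label tape, 53 mm diameter, 18 mm high, loose, lies in front of the box's left part; origin: centre of its underside
- microtome: large cream sliding microtome, fixed, 436 mm (x) by 297 mm (y), 310 mm high, to the right of the valve box, between it and the hand's start: pass over it. Not part of the job. Origin: its foot, on the desk
Not all that is in view belongs to the job. What is shaped like the dropper but green is not meant.

How it is judged:
By the outcome, as a careful person would: the job done as asked, in the order asked, and still so for the second after the job is handed in, with the robot touching nothing.
It also fails if it takes over 51 s, if anything falls off the work surface, if the arm or the gripper's body presses on something with over 40 N, if the wrist force passes 120 N, or if a joint passes its speed limit or range.

ROBOT

A 7-joint arm with a two-finger parallel gripper is mounted at the origin on a cart in front of the work surface, level with it; the furniture and walls round the work are solid. World frame = base frame: x ahead of the robot, y to its left, z up, the work surface at z = 0. Lengths are in mm, angles in rad, forces in N, time in s.
With the tool pointing down it reaches from about 400 to 875 mm from the base axis. Payload 4.4 kg.
Tool frame: the origin (TCP) lies where the fingers leave the gripper's body, on its centre line; the fingertips stand 73 mm ahead of it and the grasp point (between the pads) lies 54 mm ahead of it; z points along the fingers, y is the line along which they close (so a half turn about z gives the same grasp; the last joint's range is limited). The gripper opens to 85 mm and grips with 20 to 120 N. Pads are 22 mm wide; open, the fingers measure 114 mm over their backs; the gripper's body (76 mm by 85 mm) begins 54 mm behind the grasp point. The pads swing forward as they close: fully open they stand 13 mm farther back than shut.
Start: joints at [-1.265, 0.628, 0.038, 1.517, -0.027, 0.996, -0.02], TCP at [236.12, 605.611, 303.913] pointing down, gripper open.
Joint ranges: [-3.06, 3.06], [-0.37, 2.12], [-1.25, 1.32], [0.18, 2.47], [-1.1, 4.24], [0.23, 1.98], [-2.94, 2.94]. Speed limits (rad/s): [2.57, 2.57, 3.14, 3.14, 3.14, 3.14, 3.14].

INTERFACE

Orientations are given as [roll, pitch, yaw] about the fixed x, y, z axes, in that order (R = Rz(yaw) Ry(pitch) Rx(roll)).
In Python, from cell import ctrl gives the robot as it stands.
- The arm moves only by the tool send_rows, never from a script. Its argument "rows" is a list that holds one entry, the list of rows, each a list of 6 numbers: the shift along the tool's x, y, z in cm, then the turn, a rotation vector about the tool's x, y, z in rad. In form: [[[tx, ty, tz, wx, wy, wz], ...]]. A call has 1 to 10 rows; each row is the pose to reach, as a shift and turn from the pose commanded when the call began, along the tool's axes at that moment; what a row does not reach only later rows make up. A row lasts 1/10 s, in which the tool goes at most 50 mm and 8.59 degrees, less where a joint would pass 70% of its speed; a pose out of reach is approached as far as the arm can. A call with a gripper value outside its range is refused whole. "grip" is the closure in counts, from 0 (fully open) to 255 (shut), set as the call begins (left out, the last holds). The fingers move at their own pace and stop on an object; the grip force is fixed at half the most. Time passes only in rows, so rows that repeat a pose let the fingers close. It gives the time, the measured TCP pose, the force, the opening and the grip force at its end, in the units of the state.
- ctrl.read_state(): the state, without advancing time (a new reading comes with each control period).
- ctrl.get_image(name): name is "scene" or "top" or "wrist"; returns a dict with "pixels" (480x640x3 uint8, red, green, blue), "fx", "fy", "cx", "cy" (pixels), "D" ([k1, k2, p1, p2, k3] as OpenCV has them; the pictures are not rectified), "extrinsics" (4x4, takes a point from camera to world coordinates); the wrist camera has in their place "mount" (4x4, takes a point from camera to tool coordinates, whose origin is the TCP and whose axes are the flange's). Camera axes: x right, y up, looking along -z (the intrinsics and any distortion apply to the point x, -y, -z); pixel columns grow to the right and rows downward; lengths in mm; the calibration is good to about 2 mm. A picture is of the moment at which its call begins: read the wrist's pose just before it. There is no depth.
- ctrl.finish_job(): hands the job in; it is judged then, once.
The state is a dict: "clock": time; "qpos": joint angles; "qd": joint speeds; "tau": joint torques, N m; "eef_pos": TCP position; "tool_rot": TCP orientation; "force": force on the tool from outside, world axes, zero at the start; "torque": the same for the moment, N m; "width": finger opening in mm; "gripper_force": force on a finger pad.
Only numpy, scipy, OpenCV 4.12 (cv2) and the standard library are available. Lean on these libraries where they do the work, as an engineer would, in place of code of your own. Each camera call takes 0.05 s, during which the arm holds its last target. There are 200 camera calls.

## Working session

There is one attempt and no reset: what is moved stays moved. The work goes in short steps, Python scripts to look and compute and a tool call to move; the robot and the scene stay as the last step left them, time stands still between calls to the robot, and variables do not carry over. Pictures are saved under pics/ and viewed, at most 10 in all, crops included, and the job is handed in when it is done.

Besides the shell and the picture viewer there is one more tool, called as name(argument=value, ...), one argument or row to a line, values as JSON. send_rows: Moves the arm, as the interface text tells. Its arguments: {"type":"object","properties":{"rows":{"type":"array","items":{"type":"array","items":{"type":"array","items":{"type":"number"}}}},"grip":{"type":"number"}},"required":["rows"]}

```bash
mkdir -p pics; ls; python3 - <<'E'
from cell import ctrl
import cv2,numpy as np
s=ctrl.read_state(); print({k:np.round(s[k],3).tolist() for k in s})
for n in("scene","top"):
    d=ctrl.get_image(n); cv2.imwrite(f"pics/{n}0.png",d["pixels"][:,:,::-1]); print(n,d["fx"],d["cx"],d["cy"],d["D"],np.round(d["extrinsics"],3).tolist())
E
```

```text
pics
{'clock': 0.0, 'qpos': [-1.265, 0.629, 0.038, 1.518, -0.027, 0.996, -0.02], 'qd': [-0.0, -0.0, -0.001, 0.001, -0.0, 0.0, 0.0], 'tau': [0.0, -56.343, 1.227, -19.346, 0.011, 0.01, -0.0], 'eef_pos': [235.939, 605.126, 302.97], 'tool_rot': [-3.14, 0.0, 2.77], 'force': [0.491, 0.04, 0.234], 'torque': [0.035, 0.053, 0.009], 'gripper_force': 0.0, 'width': 85.262}
scene 444.1085332715079 318.43078012610306 236.19224643173817 [-0.09697276  0.          0.          0.          0.        ] [[-0.836, 0.326, -0.442, 48.592], [-0.549, -0.479, 0.685, 959.259], [0.011, 0.815, 0.579, 668.513], [0.0, 0.0, 0.0, 1.0]]
top 438.17575454179394 320.5575931375284 237.59570983284246 [-0.05460802  0.          0.          0.          0.        ] [[-0.012, 0.993, -0.116, 366.04], [-1.0, -0.012, -0.002, 248.616], [-0.003, 0.116, 0.993, 978.699], [0.0, 0.0, 0.0, 1.0]]
```

View pics/scene0.png

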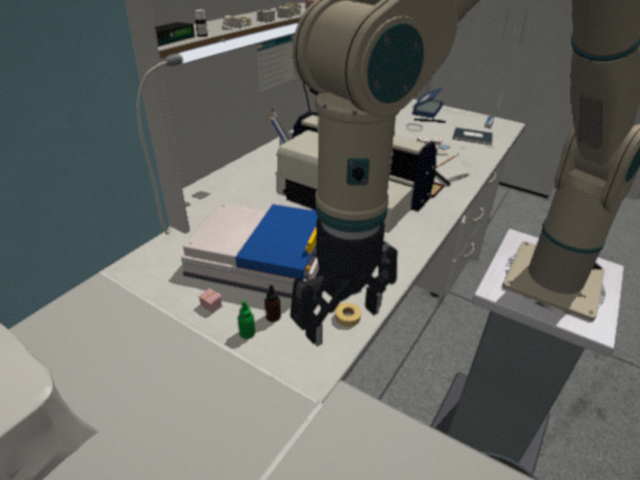

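View pics/top0.png

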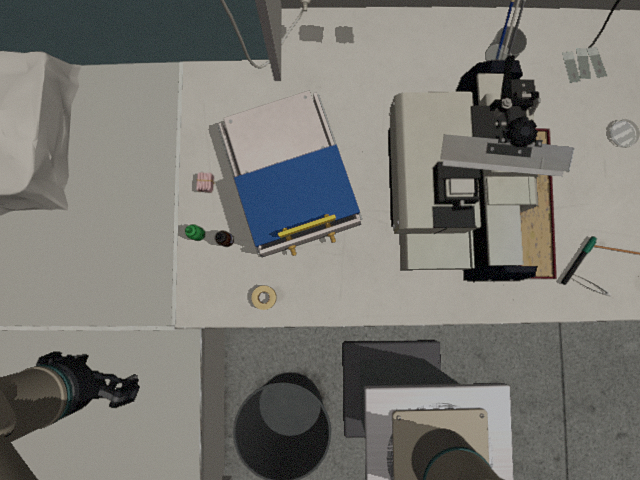

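```bash
cat > h.py <<'E'
import cv2,numpy as np
from scipy.spatial.transform import Rotation as Ro
def pose(s):
    T=np.eye(4);T[:3,:3]=Ro.from_euler('xyz',s["tool_rot"]).as_matrix();T[:3,3]=s["eef_pos"];return T
def ray(d,uv,z,E):
    K=np.array([[d["fx"],0,d["cx"]],[0,d["fy"],d["cy"]],[0,0,1]])
    p=cv2.undistortPoints(np.float64(uv).reshape(-1,1,2),K,np.float64(d["D"])).reshape(-1,2)
    v=np.c_[p[:,0],-p[:,1],-np.ones(len(p))]@E[:3,:3].T
    c=E[:3,3];return c+v*((z-c[2])/v[:,2])[:,None]
def mask(d,lo,hi):
    m=cv2.inRange(cv2.cvtColor(d["pixels"],cv2.COLOR_RGB2HSV),np.array(lo),np.array(hi))
    n,l,st,c=cv2.connectedComponentsWithStats(m)
    return [(st[i],c[i],(l==i)) for i in np.argsort(-st[:,4]) if i and st[i,4]>15]
def rect(m):
    return cv2.boxPoints(cv2.minAreaRect(np.argwhere(m)[:,::-1].astype(np.float32)))
E
python3 - <<'E'
from cell import ctrl
from h import *
d=ctrl.get_image("top");E=d["extrinsics"]
for nm,lo,hi,z in(("yel",(22,150,120),(33,255,255),116),("blue",(105,150,60),(125,255,255),86)):
    for st,c,m in mask(d,lo,hi)[:2]:
        r=rect(m);print(nm,st,c);P=ray(d,r,z,E);print(np.round(r),np.round(P,1).tolist(),P.mean(0))
        print(np.linalg.norm(np.diff(P,axis=0),axis=1))
# tape, bottle
print(ray(d,[[263,297]],18,E),ray(d,[[225,239]],90,E),ray(d,[[195,233]],90,E),ray(d,[[204,182]],32,E))
E
```

```text
yel [278 215  57  21 235] [306.06808511 225.03404255]
[[277. 231.]
 [333. 212.]
 [335. 218.]
 [279. 236.]] [[481.5, 336.6, 116.0], [516.9, 224.4, 116.0], [505.1, 220.8, 116.0], [469.8, 332.9, 116.0]] [493.3150977  278.65778907 116.        ]
[117.75303627  12.36497613 117.56121013]
blue [ 235  145  124  102 7152] [295.45791387 193.35766219]
[[233. 177.]
 [336. 143.]
 [359. 212.]
 [256. 246.]] [[599.0, 432.3, 86.0], [670.5, 215.2, 86.0], [522.3, 170.1, 86.0], [453.4, 383.0, 86.0]] [561.30334317 300.13810664  86.        ]
[228.52948439 154.92335396 223.81996469]
blue [499  26   8  22  37] [502.54054054  36.62162162]
[[499.  47.]
 [505.  26.]
 [506.  26.]
 [501.  47.]] [[888.4, -147.8, 86.0], [940.0, -165.2, 86.0], [939.0, -168.9, 86.0], [887.3, -151.5, 86.0]] [ 913.65980969 -158.37042918   86.        ]
[54.52956473  3.90692465 54.53233431]
[[349.17805099 377.09606359  18.        ]] [[468.99628998 445.80479195  90.        ]] [[482.15214165 508.0541692   90.        ]] [[603.67498577 507.52787279  32.        ]]
```

send_rows(
  rows=[
    [[-1.5,-1.2,0,0,0,-0.04],[-4.5,-3.6,0,0,0,-0.12],[-9,-7.2,0,0,0,-0.2],[-13.5,-10.8,0,0,0,-0.3],[-18,-14.4,0,0,0,-0.4],[-22.5,-18,0,0,0,-0.5],[-26.5,-21.2,0,0,0,-0.58],[-29.5,-23.6,0,0,0,-0.65],[-31,-24.9,0,0,0,-0.68],[-31,-24.9,0,0,0,-0.68]],
  ],
  grip=255,
)

```text
clock: 1.15
eef_pos: [437.7, 254.2, 303.7]
tool_rot: [-3.137, -0.0, -2.844]
force: [0.8, 1.0, 1.4]
width: 0.2
gripper_force: 0.0
```

```bash
python3 - <<'E'
from cell import ctrl
from h import *
s=ctrl.read_state(); print({k:np.round(s[k],3).tolist() for k in s})
d=ctrl.get_image("wrist");cv2.imwrite("pics/w1.png",d["pixels"][:,:,::-1]);print(np.round(d["mount"],3).tolist(),d["fx"])
E=pose(s)@d["mount"]
for st,c,m in mask(d,(22,150,120),(33,255,255))[:2]:
    r=rect(m);P=ray(d,r,116,E);print(st,np.round(r),np.round(P,1).tolist(),P.mean(0))
E
```

```text
{'clock': 1.15, 'qpos': [-0.491, 0.427, -0.13, 1.909, 0.08, 0.812, 1.204], 'qd': [-0.081, 0.005, -0.076, -0.012, -0.044, -0.008, -0.075], 'tau': [0.863, -43.009, -0.536, -16.632, 0.134, 0.019, 0.613], 'eef_pos': [437.715, 254.243, 303.672], 'tool_rot': [-3.137, -0.0, -2.844], 'force': [0.761, 0.989, 1.358], 'torque': [0.033, -0.025, -0.013], 'gripper_force': 0.0, 'width': 0.169}
[[0.001, 0.962, 0.273, 68.225], [1.0, -0.001, -0.0, 0.633], [-0.0, 0.273, -0.962, -69.613], [0.0, 0.0, 0.0, 1.0]] 376.10947382990855
[ 339  294   71   23 1203] [[339. 294.]
 [409. 294.]
 [409. 316.]
 [339. 316.]] [[477.0, 280.7, 116.0], [461.7, 330.4, 116.0], [478.6, 336.9, 116.0], [494.2, 286.2, 116.0]] [477.88867035 308.5236236  116.        ]
[253 295  50  23 638] [[253. 295.]
 [302. 295.]
 [302. 317.]
 [253. 317.]] [[496.7, 219.9, 116.0], [485.9, 254.7, 116.0], [503.2, 259.8, 116.0], [514.3, 224.3, 116.0]] [500.04710176 239.64880876 116.        ]
```

View pics/w1.png

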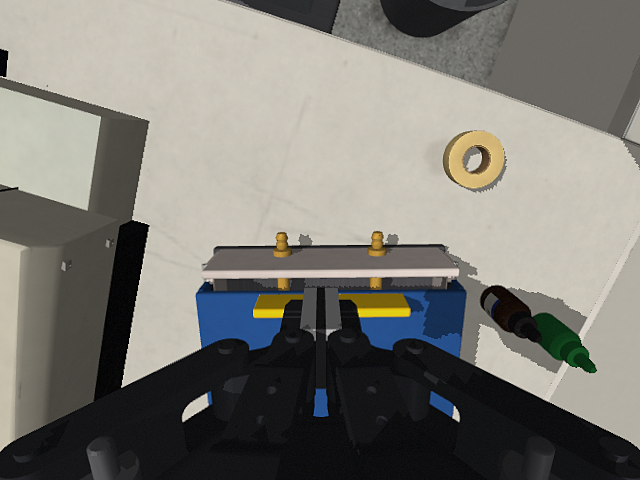

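send_rows(
  rows=[
    [[0,0.3,1,0,0,0],[0,0.6,3.5,0,0,0],[0,0.6,6.5,0,0,0],[0,0.6,9.5,0,0,0],[0,0.6,12,0,0,0],[0,0.6,13.3,0,0,0],[0,0.6,13.6,0,0,0],[0,0.6,13.6,0,0,0],[0,0.6,13.6,0,0,0]],
  ],
)

```text
clock: 2.1
eef_pos: [432.5, 267.8, 168.4]
tool_rot: [3.141, 0.001, -2.832]
force: [0.4, 0.9, 0.3]
width: 0.0
gripper_force: 0.0
```

send_rows(
  rows=[
    [[-0.8,-0.3,0,0,0,0],[-2,-0.7,0,0,0,0],[-3,-0.7,0,0,0,0],[-3.5,-0.7,0,0,0,0],[-4,-0.7,0,0,0,0],[-4.5,-0.7,0,0,0,0],[-5,-0.7,0,0,0,0],[-5.5,-0.7,0,0,0,0],[-6,-0.7,0,0,0,0],[-6.5,-0.7,0,0,0,0]],
  ],
)

```text
clock: 3.1
eef_pos: [496.7, 279.8, 167.8]
tool_rot: [-3.141, -0.001, -2.833]
force: [-1.2, 0.1, 0.7]
width: 0.1
gripper_force: 0.9
```

```bash
python3 - <<'E'
from cell import ctrl
from h import *
s=ctrl.read_state(); print({k:np.round(s[k],3).tolist() for k in s if k!='tau'})
d=ctrl.get_image("wrist");cv2.imwrite("pics/w2.png",d["pixels"][:,:,::-1])
E
```

```text
{'clock': 3.1, 'qpos': [-0.491, 0.7, -0.111, 1.859, 0.128, 0.59, 1.197], 'qd': [0.024, 0.051, -0.007, -0.138, -0.0, 0.084, 0.029], 'eef_pos': [496.706, 279.808, 167.788], 'tool_rot': [-3.141, -0.001, -2.833], 'force': [-1.218, 0.067, 0.702], 'torque': [-0.101, 0.377, -0.015], 'gripper_force': 0.89, 'width': 0.087}
```

View pics/w2.png

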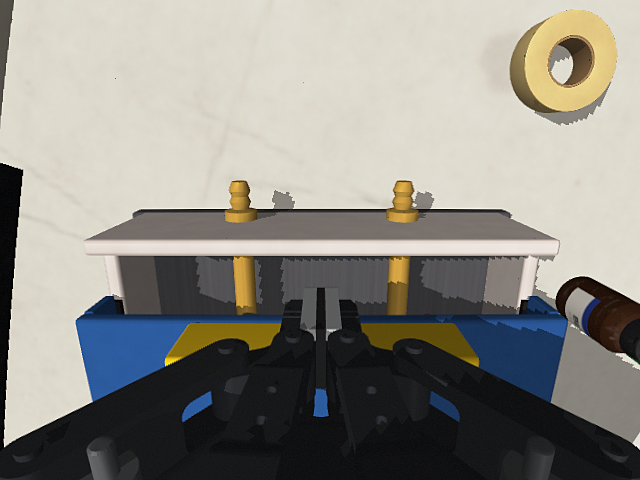

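send_rows(
  rows=[
    [[-1,0,0,0,0,0],[-2.2,0,0,0,0,0],[-3.5,0,0,0,0,0],[-5,0,0,0,0,0],[-6.5,0,0,0,0,0],[-8,0,0,0,0,0],[-9.5,0,0,0,0,0],[-10.5,0,0,0,0,0],[-11.2,0,0,0,0,0],[-11.6,0,0,0,0,0]],
  ],
)

```text
clock: 4.15
eef_pos: [607.3, 314.9, 167.6]
tool_rot: [-3.142, -0.001, -2.834]
force: [-8.5, -1.5, 5.0]
width: -0.1
gripper_force: 4.4
```

send_rows(
  rows=[
    [[-0.2,0,0,0,0,0],[-0.4,0,0,0,0,0],[-0.6,0,0,0,0,0],[-0.7,0,0,0,0,0],[-0.8,0,0,0,0,0],[-0.9,0,0,0,0,0]],
  ],
)

```text
clock: 4.75
eef_pos: [608.5, 315.5, 167.5]
tool_rot: [-3.139, -0.019, -2.833]
force: [-21.1, -6.7, 16.6]
width: -0.1
gripper_force: 11.4
```

```bash
python3 - <<'E'
from cell import ctrl
from h import *
d=ctrl.get_image("top");E=d["extrinsics"];im=d["pixels"]
for nm,lo,hi,z in(("blue",(105,150,60),(125,255,255),86),("yel",(22,150,120),(33,255,255),116)):
    st,c,m=mask(d,lo,hi)[0]; print(nm,st)
w=ctrl.get_image("wrist")["pixels"]
cv2.imwrite("pics/t3.png",np.hstack([cv2.resize(im[60:280,180:400],(480,480),interpolation=2),w[:,160:480]])[:,:,::-1])
E
```

```text
blue [ 217  114   45   73 1666]Traceback (most recent call last):
  File "<stdin>", line 5, in <module>
IndexError: list index out of range
```

```bash
python3 - <<'E'
from cell import ctrl
from h import *
im=ctrl.get_image("top")["pixels"]
s=ctrl.read_state();print(s["force"],s["eef_pos"])
w=ctrl.get_image("wrist")["pixels"]
cv2.imwrite("pics/t3.png",np.hstack([cv2.resize(im[60:280,180:400],(480,480),interpolation=2),w[:,160:480]])[:,:,::-1])
E
```

```text
[-20.15859217  -7.59643433  14.40254225] [608.4389474  315.51610226 167.51663668]
```

View pics/t3.png

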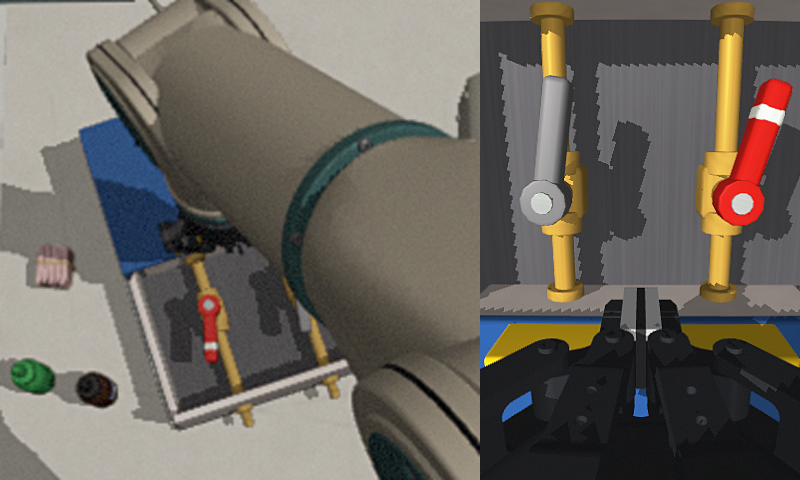

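```bash
python3 - <<'E'
from cell import ctrl
from h import *
s=ctrl.read_state();d=ctrl.get_image("wrist");E=pose(s)@d["mount"]
R=np.array([[np.cos(.307),np.sin(.307)],[-np.sin(.307),np.cos(.307)]]) # world->box axes
F=np.array([488,277.5])
def rel(uv,z): p=ray(d,uv,z,E); return np.round((p[:,:2]-F)@R.T,1), np.round(p[:,:2],1)
m=cv2.inRange(cv2.cvtColor(d["pixels"],cv2.COLOR_RGB2HSV),np.array((105,150,60)),np.array((125,255,255)))
for c in(100,160,200,460,500): 
    r=np.flatnonzero(m[:,c])
    if len(r): print(c,r[0],rel([[c,r[0]]],86))
print("red hub,tip",rel([[422,203]],72),rel([[457,84]],70),"grey",rel([[381,203]],72) )
print("grey hub",rel([[222,203]],72),"wall", rel([[320,285],[320,318]],74))
print("tcp",(s["eef_pos"][:2]-F)@R.T)
E
```

```text
100 302 (array([[128. , -98.1]]), array([[639.7, 222.6]]))
160 316 (array([[134.4, -71.4]]), array([[637.7, 250. ]]))
200 316 (array([[134.2, -53.3]]), array([[632. , 267.3]]))
460 317 (array([[134.3,  62.7]]), array([[597.1, 377.9]]))
500 316 (array([[133.9,  80.9]]), array([[591.2, 395. ]]))
red hub,tip (array([[85.4, 45.6]]), array([[555.6, 346.8]])) (array([[34.9, 57.8]]), array([[503.8, 343.1]])) grey (array([[85.5, 27.3]]), array([[561.3, 329.3]]))
grey hub (array([[ 85.7, -43.8]]), array([[582.9, 261.6]])) wall (array([[1.238e+02, 1.000e-01],
       [1.407e+02, 2.000e-01]]), array([[606. , 315.1],
       [622.1, 320.2]]))
tcp [ 1.26283610e+02 -1.12697103e-01]
```

send_rows(
  rows=[
    [[0.8,0,0,0,0,0],[1.5,0,0,0,0,0],[2.5,0,-1,0,0,0],[4,0,-3,0,0,0],[6,0,-6,0,0,0],[7,0,-9,0,0,0],[8,0,-11,0,0,0],[8,0,-12,0,0,0],[8,0,-12,0,0,0],[8,0,-12,0,0,0]],
  ],
)

```text
clock: 5.95
eef_pos: [539.9, 293.3, 287.4]
tool_rot: [-3.141, -0.0, -2.834]
force: [0.3, -0.1, -0.1]
width: -0.2
gripper_force: 0.0
```

```bash
python3 - <<'E'
from cell import ctrl
from h import *
s=ctrl.read_state();print(s["eef_pos"],s["tool_rot"],s["force"],s["qd"])
d=ctrl.get_image("wrist");cv2.imwrite("pics/w4.png",d["pixels"][:,:,::-1])
E
```

```text
[539.88005216 293.27240169 287.37502212] [-3.14140612e+00 -6.51050366e-05 -2.83365178e+00] [ 0.29367361 -0.0518368  -0.06109347] [-0.00058241  0.01922596  0.00039877  0.0101186   0.00102072  0.00231795
 -0.00191966]
```

View pics/w4.png

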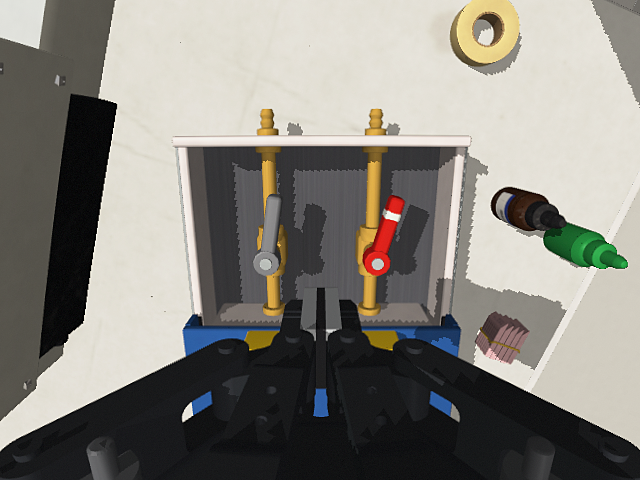

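```bash
python3 - <<'E'
from cell import ctrl
from h import *
s=ctrl.read_state();d=ctrl.get_image("wrist");E=pose(s)@d["mount"]
a=.308;R=np.array([[np.cos(a),np.sin(a)],[-np.sin(a),np.cos(a)]]);F=np.array([488,277.5])
def rel(n,uv,z): p=ray(d,uv,z,E); print(n,np.round((p[:,:2]-F)@R.T,1).tolist(), np.round(p[:,:2],1).tolist())
m=cv2.inRange(cv2.cvtColor(d["pixels"],cv2.COLOR_RGB2HSV),np.array((105,150,60)),np.array((125,255,255)))
for c in(210,230,260,380,420): 
    r=np.flatnonzero(m[:,c]); rel(("cover",c,r[0]),[[c,r[0]]],86)
rel("wall top front L,R",[[172,136],[471,136]],76); rel("wall top inner",[[188,148],[455,148]],76)
rel("hubs red,grey",[[377,263],[265,263]],72)
rel("red tip",[[396,196]],70);rel("grey tip",[[274,195]],70)
rel("housing edge bottom/top",[[220,303],[400,303]],0);rel("h top",[[220,323]],74)
E
```

```text
('cover', 210, np.int64(327)) [[133.9, -88.9]] [[642.5, 233.4]]
('cover', 230, np.int64(328)) [[134.7, -72.8]] [[638.4, 249.0]]
('cover', 260, np.int64(328)) [[134.5, -48.6]] [[630.9, 272.0]]
('cover', 380, np.int64(328)) [[134.5, 47.7]] [[601.7, 363.7]]
('cover', 420, np.int64(330)) [[136.4, 80.2]] [[593.7, 395.2]]
wall top front L,R [[-14.3, -107.9], [-14.5, 109.1]] [[507.0, 170.3], [441.1, 377.1]]
wall top inner [[-5.7, -96.9], [-5.9, 98.1]] [[511.9, 183.4], [452.7, 369.2]]
hubs red,grey [[84.2, 45.1], [84.2, -44.4]] [[554.5, 346.0], [581.7, 260.7]]
red tip [[30.6, 57.8]] [[499.6, 341.9]]
grey tip [[29.9, -35.7]] [[527.3, 252.5]]
housing edge bottom/top [[153.1, -104.3], [152.9, 82.4]] [[665.5, 224.5], [608.7, 402.3]]
h top [[136.7, -84.1]] [[643.7, 238.8]]
```

send_rows(
  rows=[
    [[-1.5,0,1,0,0,0],[-4,0,4,0,0,0],[-5.5,0,7,0,0,0],[-6,0,10,0,0,0],[-6.2,0,11,0,0,0],[-6.6,0,11,0,0,0],[-6.8,0,11,0,0,0],[-7.0,0,11,0,0,0],[-7.1,0,11,0,0,0],[-7.2,0,11,0,0,0]],
  ],
)

```text
clock: 7.05
eef_pos: [607.2, 315.2, 179.0]
tool_rot: [3.141, -0.002, -2.833]
force: [-5.1, -2.0, 5.0]
width: -0.1
gripper_force: 3.1
```

send_rows(
  rows=[
    [[-0.2,0,0,0,0,0],[-0.3,0,0,0,0,0],[-0.4,0,0,0,0,0],[-0.4,0,0,0,0,0]],
  ],
)

```text
clock: 7.45
eef_pos: [607.8, 315.5, 178.5]
tool_rot: [-3.141, -0.01, -2.833]
force: [-12.2, -4.2, 9.6]
width: 0.2
gripper_force: 6.6
```

send_rows(
  rows=[
    [[-0.1,0,0,0,0,0],[-0.2,0,0,0,0,0],[-0.3,0,0,0,0,0],[-0.4,0,0,0,0,0],[-0.4,0,0,0,0,0]],
  ],
)

```text
clock: 7.95
eef_pos: [608.5, 315.8, 178.4]
tool_rot: [-3.14, -0.018, -2.832]
force: [-19.5, -7.5, 16.5]
width: 0.0
gripper_force: 10.9
```

send_rows(
  rows=[
    [[0.8,0,0,0,0,0],[1.5,0,0,0,0,0],[3,0.5,-0.5,0,0,0],[5,1.2,-0.5,0,0,0],[7,1.8,0,0,0,0],[8.2,2.2,0.5,0,0,0],[8.6,2.2,1,0,0,0],[8.6,2.2,1,0,0,0],[8.6,2.2,1,0,0,0]],
  ],
)

```text
clock: 8.85
eef_pos: [528.5, 312.4, 168.1]
tool_rot: [-3.141, 0.002, -2.834]
force: [-0.2, -0.6, -1.0]
width: 0.0
gripper_force: 0.0
```

```bash
cat >q.py <<'E'
from cell import ctrl
from h import *
s=ctrl.read_state()
a=.308;R=np.array([[np.cos(a),np.sin(a)],[-np.sin(a),np.cos(a)]]);F=np.array([488,277.5])
print(np.round((s["eef_pos"][:2]-F)@R.T,1),s["eef_pos"][2],R@s["force"][:2],s["force"][2],s["tool_rot"])
E
cat >v.py <<'E'
from q import *
import sys
d=ctrl.get_image("wrist");cv2.imwrite(sys.argv[1],d["pixels"][:,:,::-1]);E=pose(s)@d["mount"]
hsv=cv2.cvtColor(d["pixels"],cv2.COLOR_RGB2HSV)
m=cv2.inRange(hsv,np.array((0,180,90)),np.array((6,255,255)))|cv2.inRange(hsv,np.array((175,180,90)),np.array((180,255,255)))
p=np.argwhere(m)[:,::-1]
if len(p):
    P=(ray(d,p,70,E)[:,:2]-F)@R.T; r=P-[84.5,45]; D=np.hypot(*r.T); k=(D<65)&(D>20)
    print(len(p),P.min(0),P.max(0),"theta",np.arctan2(r[k,1].mean(),-r[k,0].mean()) if k.any() else None)
E
python3 v.py pics/w5.png
```

```text
[49.2 21. ] 168.07994016620384 [-0.41105293 -0.48360334] -0.9687876064841412 [-3.14148959e+00  1.72823826e-03 -2.83426690e+00]
2222 [28.55126512 42.34247628] [84.98104172 64.30066412] theta 0.2543503944479712
```

View pics/w5.png

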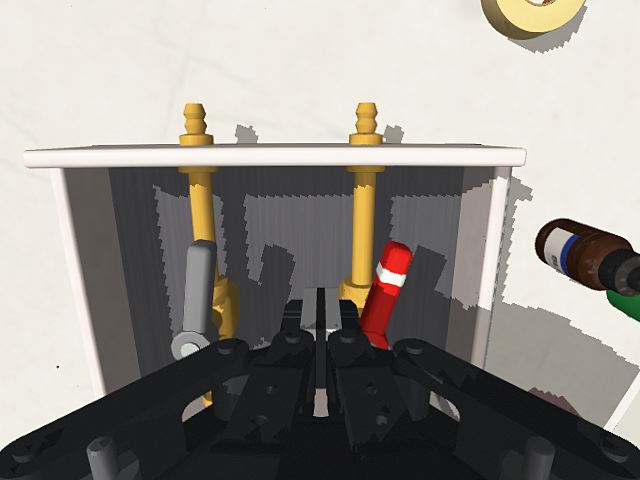

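send_rows(
  rows=[
    [[0.3,0,0.6,0,0,0],[0.6,0,1.5,0,0,0],[0.6,0,2.5,0,0,0],[0.6,0,3.3,0,0,0],[0.6,0,3.8,0,0,0],[0.6,0,3.8,0,0,0],[0.6,0,3.8,0,0,0]],
  ],
)

```text
clock: 9.6
eef_pos: [521.6, 310.8, 129.8]
tool_rot: [3.142, 0.0, -2.833]
force: [0.7, -0.0, 0.1]
width: 0.0
gripper_force: 0.0
```

```bash
python3 q.py
```

```text
[42.1 21.5] 129.78756320439922 [ 0.62653067 -0.24242407] 0.1201676914060552 [ 3.14157525e+00  2.19512190e-05 -2.83343353e+00]
```

send_rows(
  rows=[
    [[0,0.5,0,0,0,0],[0,1.0,0,0,0,0],[0,1.5,0,0,0,0],[0.1,2.0,0,0,0,0],[0.1,2.5,0,0,0,0],[0.1,3.0,0,0,0,0],[-0.1,3.5,0,0,0,0],[-0.25,4.0,0,0,0,0],[-0.45,4.45,0,0,0,0],[-0.45,4.45,0,0,0,0]],
  ],
)

```text
clock: 10.6
eef_pos: [512.0, 355.9, 129.8]
tool_rot: [3.14, 0.0, -2.832]
force: [-1.0, 1.0, 0.0]
width: -0.1
gripper_force: 0.1
```

```bash
python3 v.py pics/w6.png
```

```text
[46.6 67.5] 129.83923734639308 [-0.6402991   1.21065609] 0.012464836362302445 [ 3.14035810e+00  2.88228684e-04 -2.83220898e+00]
197 [50.17554086 84.61506043] [58.07383181 92.32489298] theta 0.9629631839892233
```

View pics/w6.png

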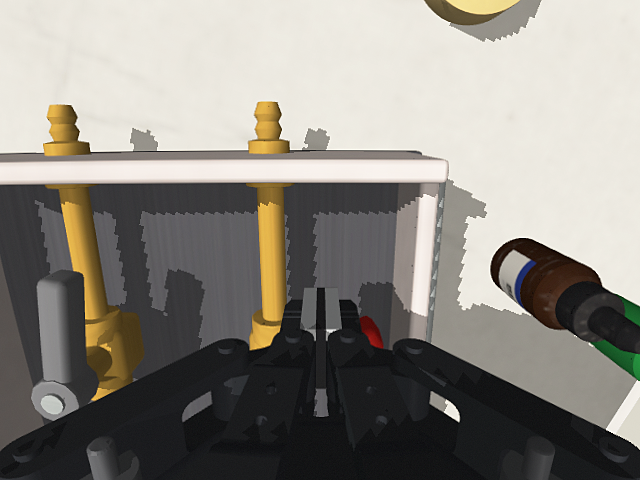

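send_rows(
  rows=[
    [[-0.3,0.4,0,0,0,0],[-0.6,0.7,0,0,0,0],[-0.9,0.95,0,0,0,0],[-1.3,1.15,0,0,0,0],[-1.7,1.35,0,0,0,0],[-2.0,1.5,0,0,0,0],[-2.2,1.5,0,0,0,0],[-2.3,1.5,0,0,0,0],[-2.3,1.5,0,0,0,0]],
  ],
)

```text
clock: 11.55
eef_pos: [528.2, 376.0, 129.8]
tool_rot: [3.141, -0.003, -2.833]
force: [-4.9, -1.1, 2.2]
width: -0.3
gripper_force: 2.4
```

```bash
python3 q.py
```

```text
[68.2 81.7] 129.82074319788885 [-5.00310949  0.44557146] 2.1644998864619076 [ 3.14118905e+00 -2.85550091e-03 -2.83281891e+00]
```

Force is rising at the expected shut position; push slightly more to confirm the stop.

send_rows(
  rows=[
    [[-0.15,0,0,0,0,0],[-0.3,0,0,0,0,0],[-0.4,0,0,0,0,0],[-0.4,0,0,0,0,0]],
  ],
)

```text
clock: 11.95
eef_pos: [528.8, 376.4, 129.8]
tool_rot: [-3.141, -0.01, -2.832]
force: [-11.6, -3.8, 9.8]
width: 0.0
gripper_force: 6.4
```

send_rows(
  rows=[
    [[-0.1,0,0,0,0,0],[-0.2,0,0,0,0,0],[-0.2,0,0,0,0,0]],
  ],
)

```text
clock: 12.25
eef_pos: [529.1, 376.5, 129.7]
tool_rot: [-3.14, -0.014, -2.832]
force: [-15.0, -5.2, 12.9]
width: -0.2
gripper_force: 8.3
```

send_rows(
  rows=[
    [[0.6,0,0,0,0,0],[1.5,0,0,0,0,0],[2.5,-0.2,0,0,0,0],[2.8,-0.5,-1,0,0,0],[2.8,-0.8,-4,0,0,0],[2.8,-2,-8,0,0,0],[2.8,-4,-12,0,0,0],[2.8,-6,-16,0,0,0],[2.8,-7,-18,0,0,0],[2.8,-7,-18,0,0,0]],
  ],
)

```text
clock: 13.25
eef_pos: [533.2, 301.0, 314.8]
tool_rot: [3.141, 0.01, -2.837]
force: [0.8, 1.2, -0.3]
width: 0.1
gripper_force: 0.0
```

```bash
python3 v.py pics/w7.png
```

```text
[50.2  8.7] 314.8428710609975 [1.09066687 0.90814989] -0.31599298850577834 [ 3.14085099  0.00984109 -2.83732561]
1043 [71.6784249  34.51551019] [95.68626363 99.23155187] theta 1.5350019423698311
```

View pics/w7.png

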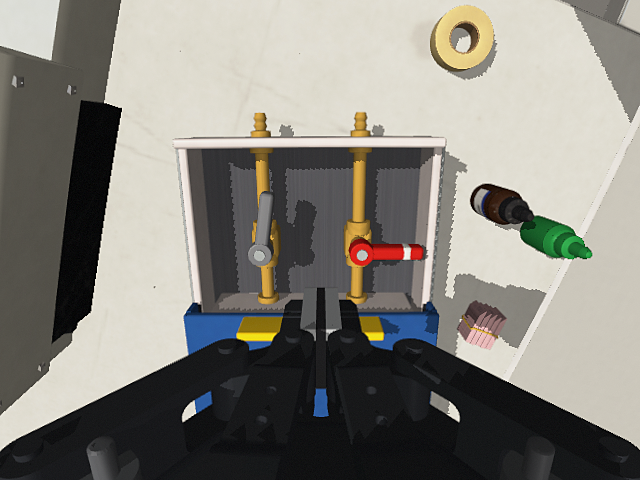

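The lever (hub at 363,254, tip at 424,252) points to the box's left, so it is shut. The cover is at its stop, and the grey handle and the loose things have not moved.

send_rows(
  rows=[
    [[0,0,-0.5,0,0,0],[0,0,-1,0,0,0],[0,0,-1,0,0,0],[0,0,-1,0,0,0],[0,0,-1,0,0,0]],
  ],
)

```text
clock: 13.8
eef_pos: [529.7, 302.6, 319.3]
tool_rot: [-3.141, -0.001, -2.833]
force: [0.4, -0.9, 0.4]
width: -0.0
gripper_force: 0.0
```

```bash
python3 -c "
from cell import ctrl
print(ctrl.finish_job())"
```

```text
the job is handed in; nothing more can be done
None
```

The job is handed in at 13.8 s: I pushed the cover back to a firm stop (same place on a second push), turned the red handle a quarter turn to its stop, and raised the hand clear, with the grey handle and loose objects looking undisturbed in the last picture; no verdict was returned.

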